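# Push the stud light tester's filter lever on by three clicks and start the test

## Task

The road stud in the nest is waiting for its light test: with the fingertips, push the tester's filter lever to the left, feeling and counting the clicks from where it now rests, and leave it resting in the third click; do not go past it. Then press the round test button all the way down and let it come back up. Only push and press: do not pinch the lever, and leave the stud and the things standing round the tester where they are.

Things in the scene. Friction and masses are not known exactly. Their poses are not given: they have to be found in the camera images.
- tester: light tester, fixed: grey console 150 x 250 x 62 mm high (its x, y, z) on an 8 mm plate that runs on to the left (+y) with the nest (centre y +222 mm). Origin: middle of the console's underside, on the table; x points away from the robot, y left along the lever's straight slot (at x -30 mm in the flat top). Turned up to 0.35 rad. Seven ticks behind the slot mark where the lever's middle stands at its clicks
- lever_mid (a point): middle of the filter lever's paddle, a black block 40 mm wide (tester x), 20 mm thick (tester y), 34 mm high, standing up from the slot: it reaches from 5 to 39 mm above the console top, this point is 22 mm above it. Moves with the lever; axes as the tester's
- filter_lever (a joint): m slid left (tester +y), -0.002 to 0.110. Seven sprung clicks 18 mm apart, lever at rest at 0, 0.018, 0.036 .. 0.108, and a hump midway between any two. It starts at rest in one of the three rightmost; the third click is then 54 mm on. Pushed from a click, it resists with 5 to 6 N at most, about 5 mm on, and with nothing on the hump, 9 mm on; past that it snaps by itself into the next click and stays
- test_button (a joint): travel of the test button, in m: 0 up, 0.006 fully down; sprung, about 5 N when fully down
- test_button_top (a point): middle of the test button's top face; a round black button 28 mm across in a collar 44 mm across and 12 mm high, at the far right corner of the console top (tester x +40, y -85 mm); this face is 22 mm above the console top when up. It is pressed straight down
- test_stud: closed road stud 128 mm across and 47 mm high, lying loose in the nest (a black ring 8 mm high) left of the console; origin at the middle of its underside, 8 mm above the table. Bystander: to stay put
- oil_bottle: white dosing bottle, 38 mm across, 105 mm high, standing behind the console; origin at the middle of its underside. Bystander
- insert_tray: small black tray of brass inserts, 62 x 90 x 22 mm, in front of the console; origin at the middle of its underside. Bystander
- dust_brush: flat brush, 24 x 168 x 10 mm, lying behind the console; origin at the middle of its underside. Bystander

How it is judged (in metres and radians):
On the way, in this order (a step that is already met when the one before it is completed fails the run):
1. the lever rests in the third click (distance of lever_mid from where it was at the start of the episode between 0.05 and 0.058 m and velocity of joint filter_lever between -0.02 and 0.02 m/s), for 0.3 s.
2. the test button is pressed all the way down (distance of lever_mid from where it was at the start of the episode between 0.05 and 0.058 m and value of joint test_button above 0.0048 m), for 0.05 s.
At the end, for the whole second after the job is handed in: the lever rests in the third click to the left of where it started (54 mm on, within 4 mm), the button has been pressed with the lever there and is up again, the stud has moved less than 8 mm and bottle, tray and brush less than 15 mm, the bottle upright (distance of lever_mid from where it was at the start of the episode between 0.05 and 0.058 m and value of joint test_button below 0.0015 m and distance of test_stud from where it was at the start of the episode below 0.008 m and distance of each of oil_bottle, insert_tray, dust_brush from where it was at the start of the episode below 0.015 m and angle between oil_bottle's own z axis and vertical below 0.2 rad and linear speed of test_stud below 0.02 m/s); the robot touches nothing.
It fails at once if the lever goes past the third click (distance of lever_mid from where it was at the start of the episode above 0.0635 m).
It fails at once if the lever is pinched between the fingers ((contact force between the fingers and lever_right above 1 N and contact force between the fingers and lever_left above 1 N) or (contact force between the fingers and lever_front above 1 N and contact force between the fingers and lever_back above 1 N)).
It fails at once if the button is pressed before the lever is in the third click (value of joint test_button above 0.003 m and distance of lever_mid from where it was at the start of the episode below 0.047 m).
It fails at once if the stud or another bystander is moved, lifted or tipped (not (distance of test_stud from where it was at the start of the episode below 0.012 m and distance of each of oil_bottle, insert_tray, dust_brush from where it was at the start of the episode below 0.02 m and angle between oil_bottle's own z axis and vertical below 0.4 rad)).
It also fails if it takes over 61 s, if anything falls off the work surface, if the arm or the gripper's body presses on something with over 40 N, if the wrist force passes 120 N, or if a joint passes its speed limit or range.

## Robot

A 6-joint arm with a two-finger parallel gripper is mounted at the origin on a cart in front of the work surface, level with it; the furniture and walls round the work are solid. World frame = base frame: x ahead of the robot, y to its left, z up, the work surface at z = 0. Lengths are in mm, angles in rad, forces in N, time in s.
With the tool pointing down it reaches from about 250 to 800 mm from the base axis. Payload 3.9 kg.
Tool frame: the origin (TCP) lies midway between the tips of the shut fingers; the grasp point (between the pads) lies 19 mm behind it; z points along the fingers, y is the line along which they close (so a half turn about z gives the same grasp; the last joint's range is limited). The gripper opens to 85 mm and grips with 20 to 120 N. Pads are 22 mm wide; open, the fingers measure 114 mm over their backs; the gripper's body (76 mm by 85 mm) begins 54 mm behind the grasp point. The pads swing forward as they close: fully open they stand 13 mm farther back than shut.
Start: joints at [-1.136, 0.26, -0.138, 1.173, 0, 1.571], TCP at [221.14, -476.143, 231.304] pointing down, gripper open.
Joint ranges: [-2.78, 2.78], [-0.83, 1.72], [-1.28, 1.37], [-1.9, 2.12], [-1.57, 1.48], [-3.14, 3.14]. Speed limits (rad/s): [2.57, 2.57, 3.14, 3.14, 3.14, 3.14].

## Interface

Orientations are given as a 3x3 rotation matrix whose columns are the frame's x, y, z axes.
In Python, from plant import ctrl gives the robot as it stands.
- The arm moves only by the tool drive_tool, never from a script. Its arguments are lists of equal length, an entry for each row: "linear": the shift along the tool's x, y, z in mm, a list of three; "twist": the turn, a rotation vector about the tool's x, y, z in degrees, a list of three. A call has 1 to 10 rows; each row is the pose to reach, as a shift and turn from the pose commanded when the call began, along the tool's axes at that moment; what a row does not reach only later rows make up. A row lasts 1/12 s, in which the tool goes at most 41.7 mm and 7.16 degrees, less where a joint would pass 70% of its speed; a pose out of reach is approached as far as the arm can. A call with a gripper value outside its range is refused whole. "hand" is the closure, from 0 (fully open) to 1 (shut), set as the call begins (left out, the last holds). The fingers move at their own pace and stop on an object; "squeeze" is the grip in N (left out, the last holds). Time passes only in rows, so rows that repeat a pose let the fingers close. It gives the time, the measured TCP pose, the force, the opening and the grip force at its end, in the units of the state.
- ctrl.get_obs(): the state, without advancing time (a new reading comes with each control period).
- ctrl.camera(name): name is "scene" or "side" or "wrist"; returns the picture (384x512x3 uint8, red, green, blue); there is no depth.
- ctrl.get_calibration(name): a dict with "intrinsics" (3x3 intrinsics, pixels), "k1" (the pictures are not rectified: a ray, as slopes to the right and down, at radius r is drawn at 1 + k1 r^2 times it, then the intrinsics apply), "rvec" (rotation vector, rad) and "tvec" (3), from world to camera coordinates, as OpenCV has them; the wrist camera has in their place "tool_from_camera" (4x4, takes a point from camera to tool coordinates, whose origin is the TCP and whose axes are the flange's). Camera axes: x right, y down, z forward; pixel columns grow to the right and rows downward; lengths in mm; the calibration is good to about 2 mm. A picture is of the moment at which its call begins: read the wrist's pose just before it. get_calibration takes no time and is no camera call.
- ctrl.close_job(): hands the job in; it is judged then, once.
Trained networks look in the newest picture that a camera, given by its name, has taken for a name from the list of things; names that differ only in an ending like _2 or _b are one class to them, and where a whole thing is asked for, a point or a joint stands for the part that bears it (a point fixed in the world has none). Each returns a list of dicts, best first, with "confidence" (0 to 1); they miss things now and then, are a little off and sometimes report something else, mostly with a low value. They report only what shows in the picture. A call takes as long as a camera call.
- ctrl.boxes_of(thing, camera): "point" ([row, column] in pixels, amid what is visible of it).
- ctrl.trace(thing, camera): "pixels" (384x512 bool, what is visible of it) and "point" ([row, column] in pixels, amid what is visible of it).
The state is a dict: "t": time; "joints": joint angles; "qd": joint speeds; "joint_torque": joint torques, N m; "position": TCP position; "ee_rot": TCP orientation; "wrist_force": force on the tool from outside, world axes, zero at the start; "torque": the same for the moment, N m; "gripper_width": finger opening in mm; "gripper_force": force on a finger pad.
Only numpy, scipy, OpenCV 4.12 (cv2) and the standard library are available. Lean on these libraries where they do the work, as an engineer would, in place of code of your own. Each camera call takes 0.05 s, during which the arm holds its last target. There are 200 camera calls.

## Working session

There is one attempt and no reset: what is moved stays moved. The work goes in short steps, Python scripts to look and compute and a tool call to move; the robot and the scene stay as the last step left them, time stands still between calls to the robot, and variables do not carry over. Pictures are saved under pics/ and viewed, at most 10 in all, crops included, and the job is handed in when it is done.

Besides the shell and the picture viewer there is one more tool, called after "Call:" in YAML: its name, and indented under it one key for each argument. drive_tool: Moves the arm, as the interface text tells. Its arguments: {"type":"object","properties":{"linear":{"type":"array"},"twist":{"type":"array"},"hand":{"type":"number"},"squeeze":{"type":"number"}},"required":["linear","twist"]}

```bash
ls; mkdir -p pics
cat > h.py <<'E'
import numpy as np, cv2
from plant import ctrl
def cam(name,obs=None):
    c=ctrl.get_calibration(name); K=np.array(c["intrinsics"],float)
    if "rvec" in c:
        R=cv2.Rodrigues(np.array(c["rvec"],float))[0]; t=np.array(c["tvec"],float).ravel()
    else:
        o=obs or ctrl.get_obs(); T=np.array(c["tool_from_camera"]); W=np.eye(4); W[:3,:3]=o["ee_rot"]; W[:3,3]=o["position"]
        M=np.linalg.inv(W@T); R=M[:3,:3]; t=M[:3,3]
    return K,float(c["k1"]),R,t
def proj(C,P):
    K,k,R,t=C; p=np.atleast_2d(P)@R.T+t; s=p[:,:2]/p[:,2:]; s=s*(1+k*(s**2).sum(1,keepdims=True))
    return s*[K[0,0],K[1,1]]+K[:2,2]   # col,row
def ray(C,uv):
    K,k,R,t=C; s=cv2.undistortPoints(np.array([[uv]],float),K,np.array([k,0,0,0.]))[0,0]
    d=R.T@np.array([s[0],s[1],1]); return -R.T@t,d/np.linalg.norm(d)
def onz(C,uv,z):
    o,d=ray(C,uv); return o+d*(z-o[2])/d[2]
def tri(rs):
    A=sum(np.eye(3)-np.outer(d,d) for o,d in rs); b=sum((np.eye(3)-np.outer(d,d))@o for o,d in rs); return np.linalg.solve(A,b)
E
python3 - <<'E'
from h import *
ims=[]
for n in("scene","side"):
    im=ctrl.camera(n); cv2.imwrite(f"pics/{n}0.png",im[:,:,::-1])
    for th in("tester","lever_mid","test_button_top","test_stud","oil_bottle","insert_tray","dust_brush"):
        r=ctrl.boxes_of(th,n)
        print(n,th,[(np.round(x["point"]),round(x["confidence"],2)) for x in r[:2]])
    C=cam(n); print(-C[2].T@C[3])
o=ctrl.get_obs(); print(o["t"],o["position"],o["ee_rot"],o["wrist_force"])
E
```

```text
pics
scene tester [(array([192., 294.]), 0.76)]
scene lever_mid [(array([160., 333.]), 0.75)]
scene test_button_top [(array([141., 335.]), 0.66)]
scene test_stud [(array([218., 214.]), 0.89), (array([218., 363.]), 0.64)]
scene oil_bottle [(array([152., 254.]), 0.65)]
scene insert_tray [(array([221., 363.]), 0.84)]
scene dust_brush []
[ 50.49316155 468.55047373 613.35366089]
side tester [(array([251., 249.]), 0.67)]
side lever_mid [(array([239., 231.]), 0.72)]
side test_button_top [(array([262., 262.]), 0.73)]
side test_stud [(array([180., 272.]), 0.95), (array([314., 304.]), 0.45)]
side oil_bottle [(array([225., 312.]), 0.69), (array([314., 307.]), 0.53)]
side insert_tray [(array([254., 181.]), 0.73)]
side dust_brush [(array([316., 304.]), 0.97)]
[ 460.68387295 -814.81463518  686.24220349]
0.8 [ 221.13076763 -476.15724784  231.33291457] [[ 9.06951959e-01  4.21234074e-01 -3.08822621e-07]
 [ 4.21234073e-01 -9.06951958e-01 -4.38220969e-05]
 [-1.87394477e-05  3.96144500e-05 -9.99999999e-01]] [ 0.87050903 -0.17817574  0.61256676]
```

View pics/scene0.png

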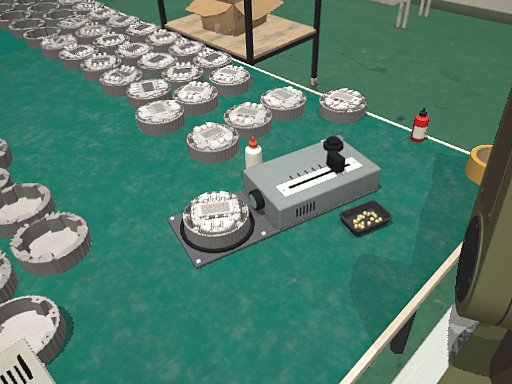

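View pics/side0.png

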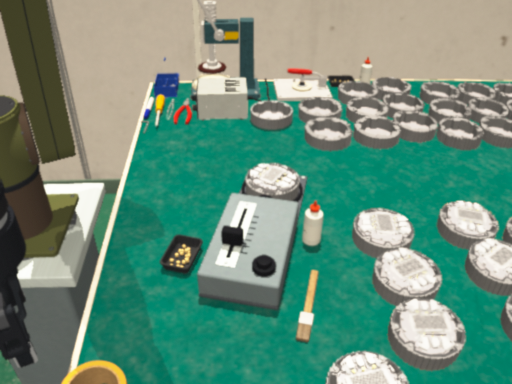

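Run:
```python
from h import *
S,D=cam("scene"),cam("side")
for n,a,b in(("lever",(160,333),(239,231)),("button",(141,335),(262,262)),("stud",(218,214),(180,272))):
    print(n,tri([ray(S,a[::-1]),ray(D,b[::-1])]).round())
```

```text
lever [ 468. -149.   82.]
button [ 517. -212.   79.]
stud [564. 102.  34.]
```

The scene view shows the console right of the nest, with the lever at about (160,335), the button behind and to its right, and the bottle behind. The side view shows the lever at (235,232), the button at (265,263), and the brush and tray clear of it. The triangulated heights (82 and 79) match the expected 84. The tester's yaw is about -0.28. I'll move above it.

Call:
drive_tool:
  linear:
    - [30, -12, 0]
    - [62, -25, 0]
    - [97, -40, 0]
    - [132, -54, 0]
    - [167, -68, 0]
    - [202, -83, 0]
    - [237, -97, 0]
    - [270, -111, 0]
    - [290, -119, 0]
    - [298, -122, 0]
  twist:
    - [0, 0, -5]
    - [0, 0, -10]
    - [0, 0, -16]
    - [0, 0, -22]
    - [0, 0, -28]
    - [0, 0, -34]
    - [0, 0, -40]
    - [0, 0, -46]
    - [0, 0, -49]
    - [0, 0, -49]
  hand: 1
  squeeze: 20

```text
t: 1.63
position: [442.0, -237.7, 231.4]
ee_rot: [[0.272, 0.962, 0.001], [0.962, -0.272, 0.0], [0.001, 0.001, -1.0]]
wrist_force: [0.3, -0.8, -0.6]
gripper_width: -0.0
gripper_force: 0.0
```

Run:
```python
from h import *
o=ctrl.get_obs(); im=ctrl.camera("wrist"); cv2.imwrite("pics/w0.png",im[:,:,::-1]); C=cam("wrist",o)
for th in("lever_mid","test_button_top","test_stud","tester"):
    for x in ctrl.boxes_of(th,"wrist")[:2]:
        p=x["point"]; print(th,np.round(p),round(x["confidence"],2),onz(C,p[::-1],84).round())
print(o["t"],o["position"],np.round(o["ee_rot"],3),o["gripper_width"],o["wrist_force"],o["joints"])
print("cam",-C[2].T@C[3])
```

```text
lever_mid [ 75. 249.] 0.59 [ 464. -145.   84.]
test_button_top [128. 322.] 0.83 [ 517. -210.   84.]
tester [ 76. 279.] 0.55 [ 490. -154.   84.]
1.6333 [ 442.04076486 -237.66330602  231.36758907] [[ 0.272  0.962  0.001]
 [ 0.962 -0.272  0.   ]
 [ 0.001  0.001 -1.   ]] -0.0047960499308888314 [ 0.3415675  -0.84825763 -0.59874499] [-4.93898016e-01  2.19982474e-01 -1.92203981e-01  1.15794537e+00
  9.17659317e-04  1.35262361e+00]
cam [ 459.81998147 -173.93817617  374.81060026]
```

View pics/w0.png

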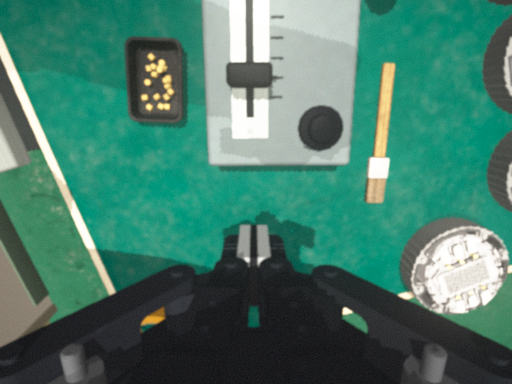

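The wrist view shows the lever at (75,249), second tick from the right (ticks at rows 17, 37, 58, 77, 97, col 277). The button is at (128,321) and the tester is almost square to the tool.

Run:
```python
from h import *
C=cam("wrist")
T=[onz(C,(c,r),62) for c,r in((277,17),(277,37),(277,58),(278,77),(278,97))]
print("ticks",np.round(T,1).tolist()); v=T[0]-T[4]; print("len",np.linalg.norm(v[:2]),"yaw",np.arctan2(-v[0],v[1]))
a,b=onz(C,(208,163),62),onz(C,(350,163),62); print("edge",a,b,np.linalg.norm(b-a),np.arctan2(*(b-a)[1::-1]))
m=ctrl.trace("lever_mid","wrist")
P=m[0]["pixels"]; ys,xs=np.nonzero(P); print(P.sum(),ys.min(),ys.max(),xs.min(),xs.max())
bt=onz(C,(321,128),84)
for th in(-.275,-.285,-.3):
    R=np.array([[np.cos(th),-np.sin(th)],[np.sin(th),np.cos(th)]]); org=bt[:2]-R@[40,-85]
    print(th,org,"ticks y",[((t[:2]-org)@R).round(1).tolist() for t in T])
    for p in((249,75),(249,64),(249,87)):
        print("lever",[((onz(C,p,z)[:2]-org)@R).round(1).tolist() for z in(84,101)])
    print("edge",(a[:2]-org)@R,(b[:2]-org)@R)
o=ctrl.get_obs();print(o["t"])
```

```text
ticks [[501.5, -104.9, 62.0], [497.0, -121.6, 62.0], [492.1, -139.7, 62.0], [488.5, -156.8, 62.0], [483.6, -174.9, 62.0]]
len 72.26213134321506 yaw -0.2496069892661422
edge [ 396.0162659  -218.66248311   62.        ] [ 539.22545761 -260.0380647    62.        ] 149.06646618832264 -0.2812582218913265
1146 62 87 226 274
-0.275 [ 498.24419901 -120.88373407] ticks y [[-1.2, 16.3], [-1.0, -1.1], [-0.8, -19.8], [0.4, -37.2], [0.6, -56.0]]
lever [[-27.7, -37.3], [-27.4, -38.9]]
lever [[-27.6, -27.9], [-27.3, -30.0]]
lever [[-27.8, -47.7], [-27.5, -48.7]]
edge [ -71.83521893 -121.86441398] [  77.22832815 -122.79729891]
-0.285 [ 499.17163453 -120.73421482] ticks y [[-2.2, 15.8], [-1.9, -1.5], [-1.5, -20.2], [-0.1, -37.6], [0.3, -56.4]]
lever [[-28.1, -37.9], [-27.9, -39.6]]
lever [[-28.1, -28.5], [-27.9, -30.7]]
lever [[-28.1, -48.3], [-27.9, -49.3]]
edge [ -71.46098922 -122.98090432] [  77.60443344 -122.42313198]
-0.3 [ 500.56547527 -120.5273435 ] ticks y [[-3.7, 15.2], [-3.1, -2.1], [-2.4, -20.8], [-0.8, -38.2], [-0.1, -57.0]]
lever [[-28.8, -39.0], [-28.6, -40.6]]
lever [[-29.0, -29.6], [-28.7, -31.7]]
lever [[-28.7, -49.4], [-28.4, -50.4]]
edge [ -70.87875789 -124.64848369] [  78.16152895 -121.85487661]
1.9333
```

Call:
drive_tool:
  linear:
    - [25, -4, 0]
    - [52, -7, 10]
    - [52, -7, 45]
    - [52, -7, 80]
    - [52, -7, 110]
    - [52, -7, 135]
    - [52, -7, 148]
    - [52, -7, 155]
    - [52, -7, 155]
  twist:
    - [0, 0, 0]
    - [0, 0, 0]
    - [0, 0, 0]
    - [0, 0, 0]
    - [0, 0, 0]
    - [0, 0, 0]
    - [0, 0, 0]
    - [0, 0, 0]
    - [0, 0, 0]

```text
t: 2.68
position: [446.0, -188.5, 75.0]
ee_rot: [[0.279, 0.96, -0.003], [0.96, -0.279, 0.001], [0.0, -0.003, -1.0]]
wrist_force: [-0.2, -0.7, -0.3]
gripper_width: -0.1
gripper_force: 0.0
```

Run:
```python
from h import *
o=ctrl.get_obs(); im=ctrl.camera("wrist"); cv2.imwrite("pics/w1.png",im[:,:,::-1]); print(o["position"],o["wrist_force"])
p=o["position"][:2]-np.array([498.2,-120.9]);R=o["ee_rot"]; print("tester y,x",p@R[:2,0],p@R[:2,1])
```

```text
[ 445.95998368 -188.51332732   74.97034834] [-0.16945957 -0.69369353 -0.3169794 ]
tester y,x -79.50923553966852 -31.286670646516978
```

View pics/w1.png

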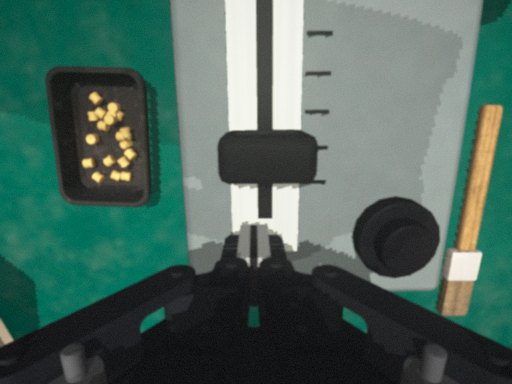

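The fingers stand just right of the lever (paddle rows 130–187, cols 218–318), and the button is well clear. I'll advance to contact.

Call:
drive_tool:
  linear:
    - [6, 0, 0]
    - [12, 0, 0]
    - [14, 0, 0]
    - [15, 0, 0]
    - [16, 0, 0]
    - [16, 0, 0]
  twist:
    - [0, 0, 0]
    - [0, 0, 0]
    - [0, 0, 0]
    - [0, 0, 0]
    - [0, 0, 0]
    - [0, 0, 0]

```text
t: 3.23
position: [452.5, -172.5, 76.7]
ee_rot: [[0.277, 0.961, 0.001], [0.961, -0.277, -0.0], [-0.0, 0.001, -1.0]]
wrist_force: [0.5, -0.2, -0.5]
gripper_width: 0.2
gripper_force: 0.0
```

Call:
drive_tool:
  linear:
    - [1, 0, 0]
    - [2, 0, 0]
    - [3, 0, 0]
    - [3, 0, 0]
  twist:
    - [0, 0, 0]
    - [0, 0, 0]
    - [0, 0, 0]
    - [0, 0, 0]

```text
t: 3.57
position: [453.0, -169.7, 76.3]
ee_rot: [[0.277, 0.961, -0.0], [0.961, -0.277, 0.0], [0.0, -0.0, -1.0]]
wrist_force: [0.3, -1.0, 0.2]
gripper_width: -0.0
gripper_force: 0.0
```

Call:
drive_tool:
  linear:
    - [1, 0, 0]
    - [2, 0, 0]
    - [2, 0, 0]
  twist:
    - [0, 0, 0]
    - [0, 0, 0]
    - [0, 0, 0]

```text
t: 3.82
position: [453.5, -167.8, 76.3]
ee_rot: [[0.277, 0.961, -0.0], [0.961, -0.277, 0.0], [0.0, -0.0, -1.0]]
wrist_force: [0.1, -0.2, 1.4]
gripper_width: -0.3
gripper_force: 0.0
```

Call:
drive_tool:
  linear:
    - [1, 0, 0]
    - [2, 0, 0]
    - [2, 0, 0]
  twist:
    - [0, 0, 0]
    - [0, 0, 0]
    - [0, 0, 0]

```text
t: 4.07
position: [454.1, -165.8, 76.3]
ee_rot: [[0.277, 0.961, 0.0], [0.961, -0.277, 0.0], [0.0, -0.0, -1.0]]
wrist_force: [0.7, 0.2, 0.3]
gripper_width: 0.1
gripper_force: 0.0
```

Call:
drive_tool:
  linear:
    - [1, 0, 0]
    - [1, 0, 0]
  twist:
    - [0, 0, 0]
    - [0, 0, 0]

```text
t: 4.23
position: [454.4, -164.9, 76.3]
ee_rot: [[0.277, 0.961, 0.0], [0.961, -0.277, 0.0], [0.0, 0.0, -1.0]]
wrist_force: [0.7, -0.3, 0.7]
gripper_width: -0.1
gripper_force: 0.0
```

Call:
drive_tool:
  linear:
    - [1, 0, 0]
    - [1, 0, 0]
  twist:
    - [0, 0, 0]
    - [0, 0, 0]

```text
t: 4.4
position: [454.6, -164.1, 76.3]
ee_rot: [[0.277, 0.961, -0.0], [0.961, -0.277, -0.0], [-0.0, -0.0, -1.0]]
wrist_force: [-1.3, -0.4, 0.2]
gripper_width: 0.2
gripper_force: 0.4
```

Call:
drive_tool:
  linear:
    - [1, 0, 0]
    - [1, 0, 0]
  twist:
    - [0, 0, 0]
    - [0, 0, 0]

```text
t: 4.57
position: [454.8, -163.4, 76.3]
ee_rot: [[0.277, 0.961, -0.0], [0.961, -0.277, -0.001], [-0.001, 0.0, -1.0]]
wrist_force: [-0.5, -2.5, -1.5]
gripper_width: -0.5
gripper_force: 1.0
```

Call:
drive_tool:
  linear:
    - [1, 0, 0]
    - [1, 0, 0]
  twist:
    - [0, 0, 0]
    - [0, 0, 0]

```text
t: 4.73
position: [455.1, -162.5, 76.3]
ee_rot: [[0.277, 0.961, -0.0], [0.961, -0.277, -0.001], [-0.001, -0.0, -1.0]]
wrist_force: [-1.1, -2.4, 0.7]
gripper_width: -0.1
gripper_force: 1.6
```

Contact was at s≈-31.8 along the push axis. Next I'll push over the humps and read the force as I go.

Call:
drive_tool:
  linear:
    - [1, 0, 0]
    - [2, 0, 0]
    - [3, 0, 0]
    - [3, 0, 0]
  twist:
    - [0, 0, 0]
    - [0, 0, 0]
    - [0, 0, 0]
    - [0, 0, 0]

```text
t: 5.07
position: [455.9, -159.5, 76.3]
ee_rot: [[0.277, 0.961, -0.0], [0.961, -0.277, -0.001], [-0.001, -0.0, -1.0]]
wrist_force: [-0.9, -4.4, 0.3]
gripper_width: -0.2
gripper_force: 2.4
```

Call:
drive_tool:
  linear:
    - [1, 0, 0]
    - [2, 0, 0]
    - [3, 0, 0]
    - [4, 0, 0]
    - [5, 0, 0]
    - [6, 0, 0]
    - [6, 0, 0]
  twist:
    - [0, 0, 0]
    - [0, 0, 0]
    - [0, 0, 0]
    - [0, 0, 0]
    - [0, 0, 0]
    - [0, 0, 0]
    - [0, 0, 0]

```text
t: 5.65
position: [457.9, -152.9, 76.3]
ee_rot: [[0.277, 0.961, 0.0], [0.961, -0.277, 0.001], [0.001, 0.0, -1.0]]
wrist_force: [-0.4, -1.3, -0.2]
gripper_width: -0.3
gripper_force: 0.0
```

Call:
drive_tool:
  linear:
    - [1, 0, 0]
    - [2, 0, 0]
    - [3, 0, 0]
    - [4, 0, 0]
    - [4, 0, 0]
  twist:
    - [0, 0, 0]
    - [0, 0, 0]
    - [0, 0, 0]
    - [0, 0, 0]
    - [0, 0, 0]

```text
t: 6.07
position: [458.8, -149.4, 76.3]
ee_rot: [[0.277, 0.961, -0.0], [0.961, -0.277, 0.0], [0.0, -0.0, -1.0]]
wrist_force: [0.7, 0.5, 0.2]
gripper_width: -0.1
gripper_force: 0.0
```

Call:
drive_tool:
  linear:
    - [1, 0, 0]
    - [2, 0, 0]
    - [3, 0, 0]
    - [3, 0, 0]
  twist:
    - [0, 0, 0]
    - [0, 0, 0]
    - [0, 0, 0]
    - [0, 0, 0]

```text
t: 6.4
position: [459.6, -146.8, 76.3]
ee_rot: [[0.277, 0.961, -0.0], [0.961, -0.277, -0.0], [-0.0, 0.0, -1.0]]
wrist_force: [0.4, -0.5, 0.3]
gripper_width: -0.2
gripper_force: 0.4
```

Call:
drive_tool:
  linear:
    - [1, 0, 0]
    - [2, 0, 0]
    - [3, 0, 0]
    - [4, 0, 0]
    - [4, 0, 0]
  twist:
    - [0, 0, 0]
    - [0, 0, 0]
    - [0, 0, 0]
    - [0, 0, 0]
    - [0, 0, 0]

```text
t: 6.82
position: [460.5, -143.4, 76.3]
ee_rot: [[0.277, 0.961, -0.001], [0.961, -0.277, -0.001], [-0.001, -0.0, -1.0]]
wrist_force: [-1.2, -4.1, 0.5]
gripper_width: -0.2
gripper_force: 2.4
```

Run:
```python
from h import *
o=ctrl.get_obs(); im=ctrl.camera("wrist"); cv2.imwrite("pics/w2.png",im[:,:,::-1]); p=o["position"]; print(o["t"],.277*p[0]+.961*p[1]+31.8,o["wrist_force"],[x["point"] for x in ctrl.boxes_of("lever_mid","wrist")])
```

```text
6.8167 21.56397475218414 [-1.19498595 -4.13623692  0.49844434] [[214.1, 264.7]]
```

View pics/w2.png

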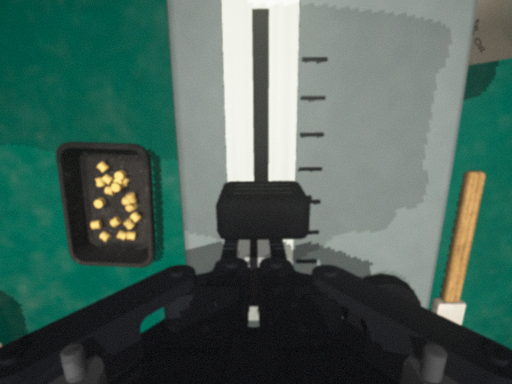

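The first click is passed and contact was refound at +18. The picture agrees: the lever is near the third tick from the right, at (210,263).

Call:
drive_tool:
  linear:
    - [1, 0, 0]
    - [2, 0, 0]
    - [3, 0, 0]
    - [4, 0, 0]
    - [5, 0, 0]
    - [6, 0, 0]
    - [7, 0, 0]
    - [8, 0, 0]
    - [8, 0, 0]
  twist:
    - [0, 0, 0]
    - [0, 0, 0]
    - [0, 0, 0]
    - [0, 0, 0]
    - [0, 0, 0]
    - [0, 0, 0]
    - [0, 0, 0]
    - [0, 0, 0]
    - [0, 0, 0]

```text
t: 7.67
position: [463.1, -134.8, 76.3]
ee_rot: [[0.277, 0.961, 0.0], [0.961, -0.277, 0.001], [0.001, 0.0, -1.0]]
wrist_force: [-0.5, 0.2, -0.3]
gripper_width: -0.2
gripper_force: 0.0
```

Call:
drive_tool:
  linear:
    - [1, 0, 0]
    - [2, 0, 0]
    - [3, 0, 0]
    - [4, 0, 0]
    - [5, 0, 0]
    - [6, 0, 0]
    - [6, 0, 0]
  twist:
    - [0, 0, 0]
    - [0, 0, 0]
    - [0, 0, 0]
    - [0, 0, 0]
    - [0, 0, 0]
    - [0, 0, 0]
    - [0, 0, 0]

```text
t: 8.25
position: [464.6, -129.5, 76.3]
ee_rot: [[0.277, 0.961, -0.0], [0.961, -0.277, -0.0], [-0.0, -0.0, -1.0]]
wrist_force: [-0.5, -0.2, 0.2]
gripper_width: 0.0
gripper_force: 0.4
```

Call:
drive_tool:
  linear:
    - [1, 0, 0]
    - [2, 0, 0]
    - [3, 0, 0]
    - [4, 0, 0]
    - [4, 0, 0]
  twist:
    - [0, 0, 0]
    - [0, 0, 0]
    - [0, 0, 0]
    - [0, 0, 0]
    - [0, 0, 0]

```text
t: 8.67
position: [465.5, -126.1, 76.3]
ee_rot: [[0.277, 0.961, -0.0], [0.961, -0.277, -0.001], [-0.001, -0.0, -1.0]]
wrist_force: [-1.6, -4.4, 0.2]
gripper_width: 0.1
gripper_force: 2.4
```

Call:
drive_tool:
  linear:
    - [1, 0, 0]
    - [2, 0, 0]
    - [3, 0, 0]
    - [4, 0, 0]
    - [5, 0, 0]
    - [6, 0, 0]
    - [7, 0, 0]
    - [8, 0, 0]
    - [8, 0, 0]
  twist:
    - [0, 0, 0]
    - [0, 0, 0]
    - [0, 0, 0]
    - [0, 0, 0]
    - [0, 0, 0]
    - [0, 0, 0]
    - [0, 0, 0]
    - [0, 0, 0]
    - [0, 0, 0]

```text
t: 9.42
position: [468.1, -117.5, 76.3]
ee_rot: [[0.277, 0.961, 0.0], [0.961, -0.277, 0.001], [0.001, -0.0, -1.0]]
wrist_force: [0.9, 0.3, -0.5]
gripper_width: 0.1
gripper_force: 0.0
```

Call:
drive_tool:
  linear:
    - [-10, 0, 0]
    - [-30, 0, 0]
    - [-50, 0, -5]
    - [-70, 0, -30]
    - [-80, 0, -65]
    - [-80, 0, -95]
    - [-80, 0, -95]
    - [-80, 0, -95]
  twist:
    - [0, 0, 0]
    - [0, 0, 0]
    - [0, 0, 0]
    - [0, 0, 0]
    - [0, 0, 0]
    - [0, 0, 0]
    - [0, 0, 0]
    - [0, 0, 0]

```text
t: 10.08
position: [447.1, -196.3, 173.2]
ee_rot: [[0.278, 0.961, 0.004], [0.961, -0.278, -0.002], [-0.001, 0.005, -1.0]]
wrist_force: [-0.5, 0.8, -0.3]
gripper_width: -0.2
gripper_force: 0.0
```

Run:
```python
from h import *
o=ctrl.get_obs(); im=ctrl.camera("wrist"); cv2.imwrite("pics/w3.png",im[:,:,::-1]); C=cam("wrist",o)
print(o["t"],o["position"])
for th in("lever_mid","test_button_top"):
    for x in ctrl.boxes_of(th,"wrist")[:2]:
        q=onz(C,x["point"][::-1],84); print(th,np.round(x["point"]),x["confidence"],q.round(1),(np.array(o["ee_rot"]).T@(q-o["position"])).round(1))
```

```text
10.0833 [ 447.05282919 -196.28719206  173.20261915]
lever_mid [ 47. 254.] 0.6 [478.1 -93.2  84. ] [107.7   0.7  89.1]
lever_mid [188. 404.] 0.26 [ 564.9 -226.8   84. ] [  3.5 121.3  89.8]
test_button_top [184. 343.] 0.69 [ 517.8 -209.3   84. ] [ 7.3 71.2 89.5]
```

View pics/w3.png

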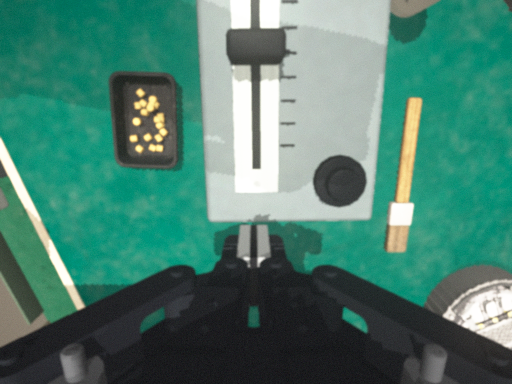

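The lever now stands at the fifth tick from the right (row ~50), three clicks from its start at the second, and it has moved 53.7 mm. The button is at (180,340). I'll press it next.

Call:
drive_tool:
  linear:
    - [4, 30, 0]
    - [7, 60, 15]
    - [7, 71, 40]
    - [7, 71, 65]
    - [7, 71, 78]
    - [7, 71, 82]
    - [7, 71, 82]
  twist:
    - [0, 0, 0]
    - [0, 0, 0]
    - [0, 0, 0]
    - [0, 0, 0]
    - [0, 0, 0]
    - [0, 0, 0]
    - [0, 0, 0]

```text
t: 10.82
position: [513.8, -206.7, 86.7]
ee_rot: [[0.277, 0.961, -0.005], [0.961, -0.277, 0.002], [0.001, -0.006, -1.0]]
wrist_force: [0.1, -0.3, 0.5]
gripper_width: -0.1
gripper_force: 0.0
```

Call:
drive_tool:
  linear:
    - [0, 0, 2]
    - [0, 0, 4]
    - [0, 0, 6]
    - [0, 0, 8]
    - [0, 0, 10]
    - [0, 0, 10]
  twist:
    - [0, 0, 0]
    - [0, 0, 0]
    - [0, 0, 0]
    - [0, 0, 0]
    - [0, 0, 0]
    - [0, 0, 0]

```text
t: 11.32
position: [516.7, -208.0, 80.0]
ee_rot: [[0.277, 0.961, 0.002], [0.961, -0.277, -0.001], [-0.0, 0.002, -1.0]]
wrist_force: [1.1, -0.7, 3.4]
gripper_width: -0.1
gripper_force: 1.8
```

Call:
drive_tool:
  linear:
    - [0, 0, 1]
    - [0, 0, 2]
    - [0, 0, 3]
    - [0, 0, 3]
    - [0, 0, 3]
  twist:
    - [0, 0, 0]
    - [0, 0, 0]
    - [0, 0, 0]
    - [0, 0, 0]
    - [0, 0, 0]

```text
t: 11.73
position: [516.8, -208.1, 77.9]
ee_rot: [[0.277, 0.961, 0.002], [0.961, -0.277, -0.001], [-0.0, 0.002, -1.0]]
wrist_force: [-2.1, -0.0, 11.7]
gripper_width: 0.0
gripper_force: 5.9
```

The force of 11.7 N, above the 5 N spring, shows the button is on its stop. I'll release it and retreat straight up.

Call:
drive_tool:
  linear:
    - [0, 0, 0]
    - [0, 0, -4]
    - [0, 0, -10]
    - [0, 0, -25]
    - [0, 0, -50]
    - [0, 0, -80]
    - [0, 0, -110]
    - [0, 0, -120]
    - [0, 0, -120]
    - [0, 0, -120]
  twist:
    - [0, 0, 0]
    - [0, 0, 0]
    - [0, 0, 0]
    - [0, 0, 0]
    - [0, 0, 0]
    - [0, 0, 0]
    - [0, 0, 0]
    - [0, 0, 0]
    - [0, 0, 0]
    - [0, 0, 0]

```text
t: 12.57
position: [515.6, -207.7, 195.8]
ee_rot: [[0.277, 0.961, -0.0], [0.961, -0.277, 0.0], [0.0, -0.001, -1.0]]
wrist_force: [-0.9, -0.0, -1.0]
gripper_width: 0.2
gripper_force: 0.0
```

Run:
```python
from h import *
o=ctrl.get_obs(); ctrl.camera("wrist"); C=cam("wrist",o)
for th in("lever_mid","test_button_top"):
    for x in ctrl.boxes_of(th,"wrist")[:1]: print(th,onz(C,x["point"][::-1],84).round(1),x["confidence"])
print(o["t"],o["wrist_force"]); print(ctrl.close_job())
```

```text
lever_mid [477.  -92.3  84. ] 0.82
test_button_top [ 517.5 -208.5   84. ] 0.8
12.5667 [-0.922513   -0.04496201 -1.00759391]
the job is handed in; nothing more can be done
None
```

I pushed the lever three clicks left (about 54 mm measured) and pressed the test button to its stop and released it. The job was handed in at about 12.6 s of robot time; the hand-in returned no verdict.

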